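# Rake loose sample tubes into a grooved tray

### The job

Two capped sample tubes lie askew on top of the ridges of the grooved tray. Take the rake (the one with two rows of tines, not the flat press) and comb it across the tray's grooves, the tines just clear of the ridges, until each tube has dropped into a groove and lies along it; do not touch the tubes with the gripper. Then stand the rake back on its tines on the bench, clear of the tray, and let go.

Things in the scene. Friction and masses are not known exactly. Their poses are not given: they have to be found in the camera images.
- tray: Fixed aluminium tray, 212 x 262 mm. Origin: centre of its underside, on the bench. Eight grooves along its x axis, centres at y = -112, -80 ... +112 mm, each 26 mm wide, 200 long, floor 4 mm above the bench. Ridges and rims all end 21 mm above the bench and nothing stands higher. Comb along its y with the rake's rows along the grooves; the rake can run in level from beyond either y end.
- rake_grip (a point): Centre of the handle of the loose steel rake, 0.2-0.3 kg, 72 mm above its tine tips. z up, x along the tine rows, y across them. Handle: upright block 50 (x) by 22 mm (y), 42 to 100 mm above the tips. Head 162 (x) by 46 mm (y), 30 to 42 mm above the tips. Two rows (y = +-18 mm) of nine 6 mm tines, 150 mm long. A flat-bottomed press with the same handle, without tines, stands near it.
- tube_a_center (a point): Centre of a white black-capped tube, a rigid rod 16 mm thick, 150 mm long, 20-40 g, x along it. It starts askew (30 to 41 degrees) on the ridges at negative tray y, centre 29 mm up; in a groove 12 mm up, its top 1 mm below the ridges. Tine tips moved at up to 50 mm/s, 2 to 5 mm above the ridges, push it, turn it parallel until it drops into a free groove, then pass over it. Faster, it may roll off.
- tube_b_center (a point): Centre of the second, identical tube, x along it, askew the other way on the ridges at positive tray y, about 115 mm from the first.
Not all that is in view belongs to the job. What is shaped like the part that bears tube_a_center but green is not meant.

How it is judged:
On the way, in this order (a step that is already met when the one before it is completed fails the run):
1. the rake is lifted off the bench (height (world z) of rake_grip above 0.085 m), for 0.1 s.
2. both tubes lie down in grooves of the tray, the rake still in use above the bench (height (world z) of rake_grip above 0.085 m and z of each of tube_a_center, tube_b_center in the frame of tray below 0.0155 m and angle between the x axis of each of tube_a_center, tube_b_center and the x axis of tray, either way round below 0.175 rad), for 0.1 s.
At the end, for the whole second after the job is handed in: Each tube lies down in a groove of the tray (centre less than 15.5 mm above the tray's underside, within 10 degrees of the groove direction, within the tray), and the rake stands upright on its tines on the bench (within about 8 degrees), not touching the tray (z of each of tube_a_center, tube_b_center in the frame of tray below 0.0155 m and angle between the x axis of each of tube_a_center, tube_b_center and the x axis of tray, either way round below 0.175 rad and y of tube_a_center in the frame of tray between -0.128 and 0.128 m and y of tube_b_center in the frame of tray between -0.128 and 0.128 m and x of tube_a_center in the frame of tray between -0.04 and 0.04 m and x of tube_b_center in the frame of tray between -0.04 and 0.04 m and height (world z) of rake_grip below 0.08 m and angle between rake_grip's own z axis and vertical below 0.15 rad and contact force between rake and tray below 0.1 N).
It fails at once if the gripper or arm touches a tube (contact force between any of the fingers, the arm and tube_a above 0.3 N or contact force between any of the fingers, the arm and tube_b above 0.3 N).
It also fails if it takes over 62 s, if anything falls off the work surface, if the arm or the gripper's body presses on something with over 40 N, if the wrist force passes 120 N, or if a joint passes its speed limit or range.

### The arm

A 6-joint arm with a two-finger parallel gripper is mounted at the origin on the work surface. World frame = base frame: x ahead of the robot, y to its left, z up, the work surface at z = 0. Lengths are in m, angles in rad, forces in N, time in s.
With the tool pointing down it reaches from about 0.35 to 1 m from the base axis. Payload 7.1 kg.
Tool frame: the origin (TCP) lies midway between the tips of the shut fingers; the grasp point (between the pads) lies 19 mm behind it; x points along the fingers, z is the direction in which the jaws open and shut, and the axes are right-handed (so a half turn about x gives the same grasp; the last joint's range is limited). The gripper opens to 85 mm and grips with 20 to 120 N. Pads are 22 mm wide; open, the fingers measure 114 mm over their backs; the gripper's body (76 mm by 85 mm) begins 54 mm behind the grasp point. The pads swing forward as they close: fully open they stand 13 mm farther back than shut.
Start: joints at [1.288, 0.423, 1.63, -0, 1.089, -0.019], TCP at [0.163, 0.603, 0.231] pointing down, gripper open.
Joint ranges: [-3, 3], [-0.9, 2.11], [0.09, 2.58], [-1.31, 4.45], [0.11, 2.69], [-2.54, 2.54]. Speed limits (rad/s): [2.39, 2.39, 3.01, 3.14, 3.14, 3.14].

### API

Orientations are given as [roll, pitch, yaw] about the fixed x, y, z axes, in that order (R = Rz(yaw) Ry(pitch) Rx(roll)).
In Python, from station import read_state, cams, workorder gives the robot as it stands.
- The arm moves only by the shell command python3 -m jog 'ROWS' [OPENING] [FORCE]. ROWS is text: rows parted by semicolons, each of 6 numbers parted by spaces: the shift along the tool's x, y, z in units of 500 mm (1.0 is 500 mm), then the turn, a rotation vector about the tool's x, y, z in units of 45 degrees (1.0 is 45 degrees). In form: tx ty tz rx ry rz; .... A call has exactly 10 rows; each row shifts and turns the pose as measured when the row begins, along the tool's axes as they then stand; what a row does not reach is not made up. A row lasts 1/12 s, in which the tool goes at most 41.7 mm and 7.16 degrees, less where a joint would pass 70% of its speed; a pose out of reach is approached as far as the arm can. A call with a number of a shift or a turn outside -1 to 1 is refused whole. A call with a gripper value outside its range is refused whole. OPENING is the finger opening in mm, from 0 to 85.4, set as the call begins (- or left out, the last holds). The fingers move at their own pace and stop on an object; FORCE is the grip in N (left out, the last holds). Time passes only in rows, so rows that do not move let the fingers close, or fill a call up. It gives the time, the measured TCP pose, the force and the opening at its end, in the units of the state.
- read_state(): the state, without advancing time (a new reading comes with each control period).
- cams.snapshot(name): name is "scene" or "top"; returns a dict with "color" (400x640x3 uint8, blue, green, red), "mtx" (3x3 intrinsics, pixels), "dist" ([k1, k2, p1, p2, k3] as OpenCV has them; the pictures are not rectified), "position" and "rotation" of the camera in the world. Camera axes: x right, y down, z forward; pixel columns grow to the right and rows downward; lengths in m; the calibration is good to about 2 mm. A picture is of the moment at which its call begins. There is no depth.
- workorder.sign_off(): hands the job in, once; it reports no verdict.
The state is a dict: "t": time; "q": joint angles; "joint_velocities": joint speeds; "tau": joint torques, N m; "ee_pos": TCP position; "ee_rot": TCP orientation; "force": force on the tool from outside, world axes, zero at the start; "torque": the same for the moment, N m; "finger_gap": finger opening in m.
Only numpy, scipy, OpenCV 4.12 (cv2) and the standard library are available. Lean on these libraries where they do the work, as an engineer would, in place of code of your own. Each camera call takes 0.05 s, during which the arm holds its last target.

## Working session

There is one attempt and no reset: what is moved stays moved. The work goes in short steps, Python scripts to look and compute and a shell command to move; the robot and the scene stay as the last step left them, time stands still between calls to the robot, and variables do not carry over. Pictures are saved under pics/ and viewed, and the job is handed in when it is done.

```bash
ls; mkdir -p pics; python3 - <<'E'
from station import read_state, cams, workorder
import cv2
s=read_state(); print({k:(v if not hasattr(v,'round') else v) for k,v in s.items()})
for n in("scene","top"):
    d=cams.snapshot(n); cv2.imwrite(f"pics/{n}0.png",d["color"]); print(n,d["mtx"],d["dist"],d["position"],d["rotation"])
E
```

```text
pics
{'t': 0.0, 'q': array([ 1.28800325e+00,  4.23870905e-01,  1.63073412e+00, -1.27495490e-05,
        1.08860379e+00, -1.89968938e-02]), 'joint_velocities': array([-0.00046334, -0.0016644 ,  0.00075475, -0.00047009,  0.00170187,
        0.00077376]), 'tau': array([-2.68755493e-04, -5.57372582e+01, -2.81741828e+01, -1.53400185e-05,
        7.18952680e-03, -1.66510398e-05]), 'ee_pos': array([0.16278281, 0.60283231, 0.23050959]), 'ee_rot': array([ 3.129579  ,  1.56918012, -1.84660024]), 'force': array([0.8892023 , 0.06080603, 0.32705547]), 'torque': array([ 0.00220195, -0.03105551, -0.00673115]), 'finger_gap': 0.08552146940337384}
scene [[489.55435526   0.         319.19368491]
 [  0.         489.55435526 199.96644873]
 [  0.           0.           1.        ]] [-0.09592173  0.          0.          0.          0.        ] [ 1.40032147 -0.02773843  1.32332884] [-2.50565238  0.01240226  1.46890562]
top [[407.98930185   0.         320.44528397]
 [  0.         407.98930185 195.53501218]
 [  0.           0.           1.        ]] [0.00479488 0.         0.         0.         0.        ] [0.31918722 0.06444998 1.21188089] [-3.02642276e+00  1.19542608e-03 -1.59202909e+00]
```

View pics/scene0.png

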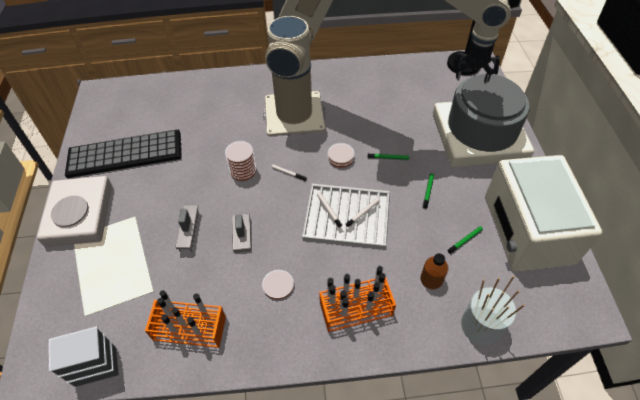

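View pics/top0.png

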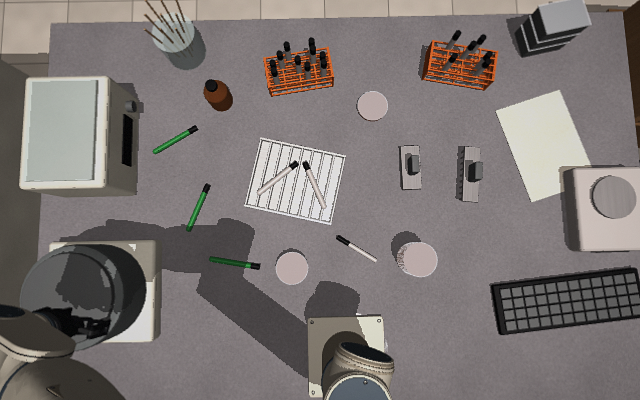

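The tray shows at top (296,180) with two white tubes on it. The handled tools stand at top (411,167) and (469,173). I'll zoom in to tell the rake from the press.

```bash
cat > h.py <<'E'
import numpy as np, cv2
from scipy.spatial.transform import Rotation as R
from station import read_state, cams
def rot(d):
    r=np.asarray(d["rotation"],float)
    return R.from_euler('xyz',r).as_matrix() if r.size==3 else r.reshape(3,3)
def ray(d,px,z):
    u=cv2.undistortPoints(np.array(px,float).reshape(-1,1,2),d["mtx"],np.array(d["dist"],float)).reshape(-1,2)
    w=np.c_[u,np.ones(len(u))]@rot(d).T; p=np.asarray(d["position"])
    return p+w*((z-p[2])/w[:,2])[:,None]
def proj(d,P):
    M=rot(d).T; t=-M@np.asarray(d["position"])
    return cv2.projectPoints(np.array(P,float).reshape(-1,1,3),cv2.Rodrigues(M)[0],t,d["mtx"],np.array(d["dist"],float))[0].reshape(-1,2)
def crop(d,name,x0,y0,x1,y1,s):
    cv2.imwrite("pics/"+name,cv2.resize(d["color"][y0:y1,x0:x1],None,fx=s,fy=s,interpolation=cv2.INTER_CUBIC))
E
python3 - <<'E'
from h import *
t=cams.snapshot("top"); s=cams.snapshot("scene")
crop(t,"t1.png",385,130,505,220,6)
crop(s,"s1.png",165,190,265,260,8)
crop(t,"t2.png",235,125,365,235,5)
print(proj(t,[[0,0,0],[.163,.603,.231]]),proj(s,[[0,0,0],[.163,.603,.231]]))
# tray corners
for d,n in((t,"t"),(s,"s")):
    im=d["color"]
    x0,y0,x1,y1=(235,125,365,235) if n=="t" else (290,175,400,255)
    hsv=cv2.cvtColor(im,cv2.COLOR_BGR2HSV)
    m=((hsv[...,2]>185)).astype(np.uint8)*255
    mm=np.zeros_like(m); mm[y0:y1,x0:x1]=m[y0:y1,x0:x1]
    mm=cv2.morphologyEx(mm,cv2.MORPH_CLOSE,np.ones((7,7)))
    c=max(cv2.findContours(mm,0,2)[0],key=cv2.contourArea)
    print(n,cv2.contourArea(c))
    ap=cv2.approxPolyDP(cv2.convexHull(c),4,True).reshape(-1,2); print(ap)
    P=ray(d,ap,0.021); print(P.round(4), np.linalg.norm(P-np.roll(P,-1,0),axis=1), P.mean(0))
E
```

```text
[[345.86135106 354.65326479]
 [ 92.08567504 314.97445541]] [[293.84862983 113.37386979]
 [470.38393783  83.48472883]]
t 6072.5
[[260 138]
 [345 155]
 [330 224]
 [244 205]]
[[ 0.6338  0.2398  0.021 ]
 [ 0.5766 -0.0126  0.021 ]
 [ 0.3729  0.0369  0.021 ]
 [ 0.4338  0.2875  0.021 ]] [0.25876181 0.2097059  0.25795489 0.20557426] [0.50427224 0.13790037 0.021     ]
s 4228.5
[[312 184]
 [388 191]
 [385 244]
 [303 236]]
[[ 0.3725  0.0366  0.021 ]
 [ 0.4305  0.287   0.021 ]
 [ 0.6337  0.2396  0.021 ]
 [ 0.5764 -0.0108  0.021 ]] [0.25703516 0.20859177 0.25695336 0.20934019] [0.50328949 0.13809692 0.021     ]
```

View pics/t1.png

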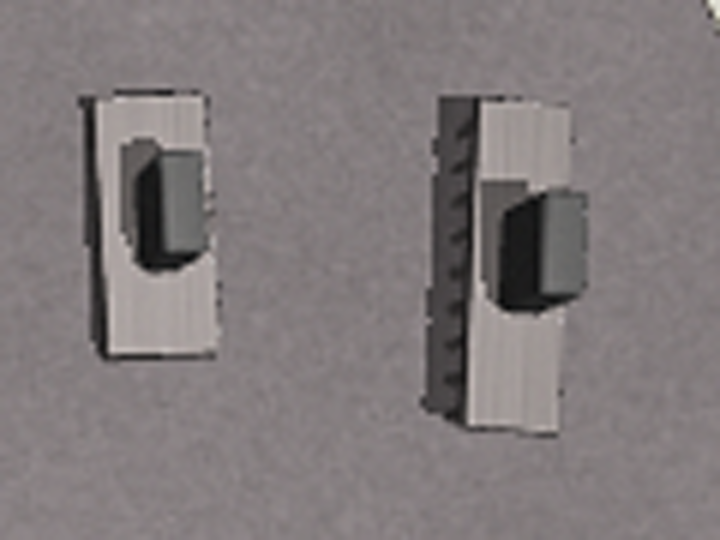

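View pics/s1.png

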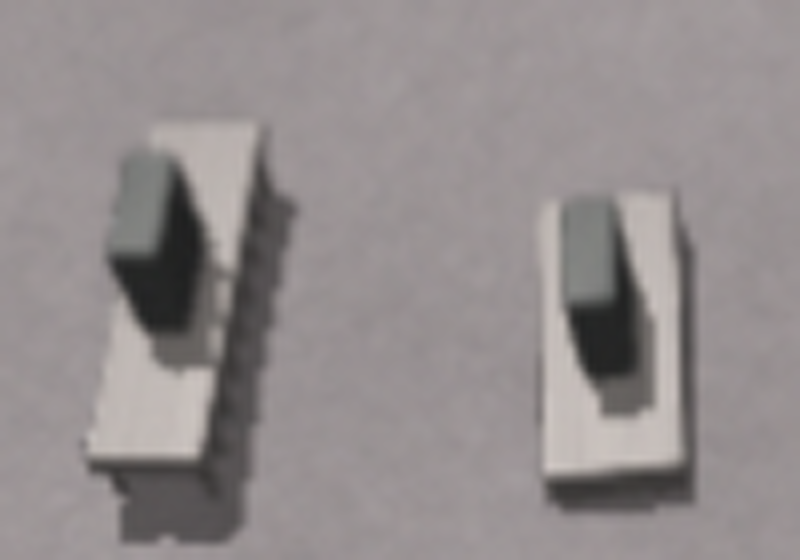

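View pics/t2.png

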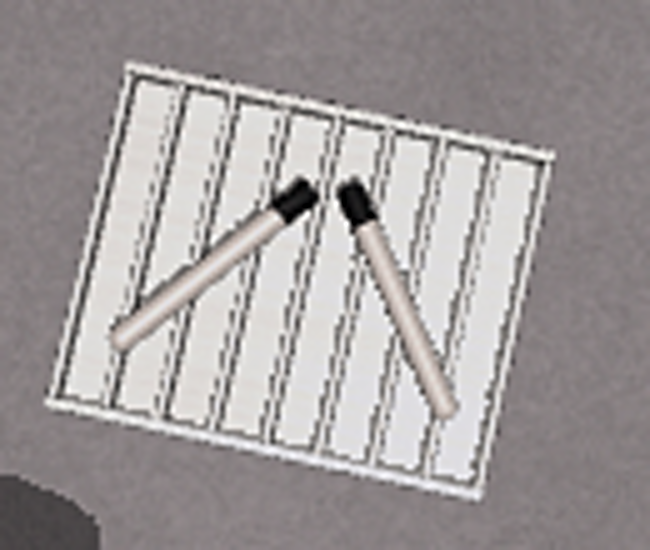

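The tool at top (470,172) and scene (188,225) is the rake: longer head, with tines and their shadow visible. The one at top (411,167) is the press. Next I'll measure the rake and tubes.

```bash
python3 - <<'E'
from h import *
t=cams.snapshot("top"); s=cams.snapshot("scene")
def c(x0,y0,k,pts): return np.array(pts)/k+[x0,y0]-0.5+0.5/k
for n,d,p,z in [("head t",t,c(385,130,6,[(480,99),(572,104),(557,433),(468,427)]),.042),
 ("head s",s,c(165,190,8,[(150,122),(262,122),(208,460),(90,460)]),.042),
 ("hand t",t,c(385,130,6,[(549,190),(588,192),(582,297),(541,294)]),.100),
 ("hand s",s,c(165,190,8,[(128,150),(175,152),(158,256),(107,254)]),.100)]:
    P=ray(d,p,z); L=np.linalg.norm(P-np.roll(P,-1,0),axis=1)
    v=(P[2]+P[3]-P[0]-P[1])[:2]; print(n,P.mean(0).round(4),L.round(4),"long dir deg",np.degrees(np.arctan2(v[1],v[0]))%180)
for n,d,p in [("tubes t",t,c(235,125,5,[(310,186),(118,343),(348,188),(448,412)]))]:
    P=ray(d,p,.029); print(P.round(4)); a=(P[0]+P[1])/2;b=(P[2]+P[3])/2
    print(a,b,np.linalg.norm(P[0]-P[1]),np.linalg.norm(P[2]-P[3]))
    th=-np.radians(12.8); M=np.array([[np.cos(th),np.sin(th)],[-np.sin(th),np.cos(th)]])
    print("tray frame",((P[:,:2]-[.5038,.138])@M.T).round(4))
E
```

```text
head t [ 0.509  -0.3755  0.042 ] [0.0447 0.1617 0.0426 0.1612] long dir deg 174.0550846379383
head s [ 0.5104 -0.3744  0.042 ] [0.0465 0.1602 0.0462 0.1605] long dir deg 175.11570358077134
hand t [ 0.5091 -0.3753  0.1   ] [0.0179 0.0492 0.0188 0.0489] long dir deg 172.49167014669567
hand s [ 0.5103 -0.375   0.1   ] [0.0188 0.0486 0.02   0.0486] long dir deg 174.93001184056547
[[0.5576 0.1311 0.029 ]
 [0.4668 0.2446 0.029 ]
 [0.5559 0.1087 0.029 ]
 [0.4222 0.0528 0.029 ]]
[0.51217638 0.18783138 0.029     ] [0.48906231 0.08073299 0.029     ] 0.14534597478244976 0.14492078096854352
tray frame [[ 0.054   0.0052]
 [-0.0597  0.0957]
 [ 0.0573 -0.017 ]
 [-0.0607 -0.1012]]
```

```bash
cat >> h.py <<'E'
def trgt(jawdeg):
    # tool x down, tool z horizontal at jawdeg
    a=np.radians(jawdeg); z=np.array([np.cos(a),np.sin(a),0]); x=np.array([0,0,-1.]); return np.c_[x,np.cross(z,x),z]
def rel(pos,jaw):
    s=read_state(); A=R.from_euler('xyz',s["ee_rot"]).as_matrix(); p=np.asarray(s["ee_pos"])
    jc=np.degrees(np.arctan2(A[1,2],A[0,2])); T=trgt(jaw)
    rv=R.from_matrix(A.T@T).as_rotvec()
    print("t",round(s["t"],2),"p",p.round(4),"jaw",jc.round(2),"tilt",np.degrees(np.arccos(-A[2,0])).round(2),"gap",round(s["finger_gap"],4),"q",np.round(s["q"],2),"F",np.round(s["force"],1))
    if pos is not None:
        d=np.asarray(pos)-p
        print("world d",d.round(4),"| shift now-frame",(A.T@d/.5).round(4),"| shift target-frame",(T.T@d/.5).round(4),"| turn",(rv/np.radians(45)).round(4))
E
python3 - <<'E'
from h import *
rel([.5095,-.375,.2],84.5); rel([.5095,-.375,.2],-95.5); rel([.55,.1,.23],-95.5)
E
```

```text
t 0.3 p [0.1629 0.6032 0.231 ] jaw 74.88 tilt 0.03 gap 0.0852 q [ 1.29  0.42  1.63 -0.    1.09 -0.02] F [-0.3  0.  -0.7]
world d [ 0.3466 -0.9782 -0.031 ] | shift now-frame [ 0.063  -1.1794 -1.7079] | shift target-frame [ 0.0621 -0.8775 -1.881 ] | turn [-0.2137 -0.0007 -0.    ]
t 0.3 p [0.1629 0.6032 0.231 ] jaw 74.88 tilt 0.03 gap 0.0852 q [ 1.29  0.42  1.63 -0.    1.09 -0.02] F [-0.3  0.  -0.7]
world d [ 0.3466 -0.9782 -0.031 ] | shift now-frame [ 0.063  -1.1794 -1.7079] | shift target-frame [0.0621 0.8775 1.881 ] | turn [ 3.7863e+00 -1.0000e-04  1.0000e-03]
t 0.3 p [0.1629 0.6032 0.231 ] jaw 74.88 tilt 0.03 gap 0.0852 q [ 1.29  0.42  1.63 -0.    1.09 -0.02] F [-0.3  0.  -0.7]
world d [ 0.3871 -0.5032 -0.001 ] | shift now-frame [ 0.0025 -1.0098 -0.7697] | shift target-frame [0.0021 0.8671 0.9276] | turn [ 3.7863e+00 -1.0000e-04  1.0000e-03]
```

```bash
python3 -m jog '-0.01 -0.03 -0.01 -0.11 0 0; -0.01 -0.066 -0.034 -0.11 0 0; -0.005 -0.066 -0.034 0 0 0; -0.005 -0.066 -0.034 0 0 0; -0.005 -0.066 -0.034 0 0 0; 0 -0.066 -0.034 0 0 0; 0 -0.066 -0.034 0 0 0; 0 -0.066 -0.034 0 0 0; 0 -0.066 -0.034 0 0 0; 0 -0.066 -0.034 0 0 0' 70 100; python3 - <<'E'
from h import *
rel([.5095,-.375,.15],84.5)
E
```

```text
t: 1.13
ee_pos: [0.4635, 0.4117, 0.249]
ee_rot: [0.431, 1.569, 1.932]
force: [0.4, -0.2, -1.1]
finger_gap: 0.07
t 1.13 p [0.4635 0.4117 0.249 ] jaw 86.01 tilt 0.1 gap 0.07 q [ 0.71  0.4   1.63  0.    1.12 -0.8 ] F [ 0.4 -0.2 -1.1]
world d [ 0.046  -0.7867 -0.099 ] | shift now-frame [ 0.1954 -0.2012 -1.5636] | shift target-frame [ 0.1979 -0.2423 -1.5574] | turn [ 0.0336  0.0019 -0.0009]
```

```bash
python3 -m jog '0 -0.025 -0.074 0.033 0 0; 0 -0.025 -0.078 0 0 0; 0 -0.025 -0.078 0 0 0; 0 -0.025 -0.078 0 0 0; 0 -0.025 -0.078 0 0 0; 0 -0.025 -0.078 0 0 0; 0 -0.025 -0.078 0 0 0; 0 -0.025 -0.078 0 0 0; 0 -0.025 -0.078 0 0 0; 0 -0.02 -0.078 0 0 0'; python3 -m jog '0 0 -0.08 0 0 0; 0 0 -0.08 0 0 0; 0 0 -0.08 0 0 0; 0 0 -0.08 0 0 0; 0 0 -0.08 0 0 0; 0.02 0 -0.08 0 0 0; 0.02 0 -0.08 0 0 0; 0.02 0 -0.08 0 0 0; 0.02 0 -0.06 0 0 0; 0.01 0 -0.03 0 0 0';python3 - <<'E'
from h import *
rel([.5095,-.375,.15],84.5)
E
```

```text
t: 1.97
ee_pos: [0.5551, 0.0065, 0.2481]
ee_rot: [-0.801, 1.563, 0.673]
force: [0.9, -0.3, 0.3]
finger_gap: 0.0699
t: 2.8
ee_pos: [0.5192, -0.3738, 0.204]
ee_rot: [-1.458, 1.556, 0.012]
force: [-0.5, 0.2, 0.1]
finger_gap: 0.07
t 2.8 p [ 0.5192 -0.3738  0.204 ] jaw 84.26 tilt 0.83 gap 0.07 q [-0.65  0.47  1.62  0.01  1.04 -2.12] F [-0.5  0.2  0.1]
world d [-0.0097 -0.0012 -0.054 ] | shift now-frame [ 0.1077  0.0206 -0.0045] | shift target-frame [ 0.108   0.0191 -0.0043] | turn [-0.0054  0.002   0.0182]
```

```bash
python3 -m jog '0.02 0.01 -0.002 -0.005 0.002 0.018; 0.03 0.01 -0.002 0 0 0; 0.03 0 0 0 0 0; 0.02 0 0 0 0 0; 0.005 0 0 0 0 0; 0 0 0 0 0 0; 0 0 0 0 0 0; 0 0 0 0 0 0; 0 0 0 0 0 0; 0 0 0 0 0 0';python3 - <<'E'
from h import *
rel([.5095,-.375,.057],84.5)
s=cams.snapshot("scene"); crop(s,"s2.png",130,130,250,260,4)
t=cams.snapshot("top"); crop(t,"t3.png",400,120,520,240,4)
E
```

```text
t: 3.63
ee_pos: [0.5089, -0.3728, 0.1489]
ee_rot: [1.226, 1.568, 2.7]
force: [0.4, 0.3, -0.0]
finger_gap: 0.0698
t 3.63 p [ 0.5089 -0.3728  0.1489] jaw 84.49 tilt 0.18 gap 0.0698 q [-0.65  0.53  1.67 -0.    0.94 -2.12] F [ 0.4  0.3 -0. ]
world d [ 0.0006 -0.0022 -0.0919] | shift now-frame [ 0.1838 -0.0022 -0.0045] | shift target-frame [ 0.1838 -0.0016 -0.0043] | turn [-0.0003  0.0014 -0.0039]
```

View pics/s2.png

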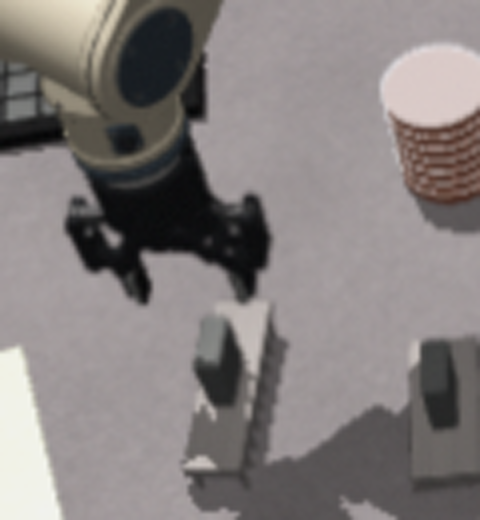

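The gripper is above the handle, with its fingers at scene about (165,200) and (190,200) on either side of it. I'll go down and grip.

```bash
python3 -m jog '0.03 -0.001 -0.004 0 0.001 -0.004; 0.03 0 0 0 0 0; 0.03 0 0 0 0 0; 0.03 0 0 0 0 0; 0.03 0 0 0 0 0; 0.02 0 0 0 0 0; 0.01 0 0 0 0 0; 0 0 0 0 0 0; 0 0 0 0 0 0; 0 0 0 0 0 0';python3 - <<'E'
from h import *
rel([.5095,-.375,.057],84.5)
E
```

```text
t: 4.57
ee_pos: [0.5125, -0.3781, 0.0602]
ee_rot: [-2.1, 1.561, -0.627]
force: [-1.4, -0.0, 0.1]
finger_gap: 0.0699
t 4.57 p [ 0.5125 -0.3781  0.0602] jaw 84.43 tilt 0.56 gap 0.0699 q [-0.65  0.66  1.69  0.    0.78 -2.13] F [-1.4 -0.   0.1]
world d [-0.003   0.0031 -0.0032] | shift now-frame [0.0063 0.0066 0.0057] | shift target-frame [0.0063 0.0065 0.0057] | turn [-0.0015 -0.0063  0.0108]
```

```bash
python3 -m jog '0.006 0.006 0.006 0 -0.006 0.011; 0 0 0 0 0 0; 0 0 0 0 0 0; 0 0 0 0 0 0; 0 0 0 0 0 0; 0 0 0 0 0 0; 0 0 0 0 0 0; 0 0 0 0 0 0; 0 0 0 0 0 0; 0 0 0 0 0 0';python3 - <<'E'
from h import *
rel([.5095,-.375,.057],84.5)
E
```

```text
t: 5.4
ee_pos: [0.5112, -0.3758, 0.0603]
ee_rot: [-2.206, 1.566, -0.733]
force: [0.3, 0.8, 0.4]
finger_gap: 0.0698
t 5.4 p [ 0.5112 -0.3758  0.0603] jaw 84.43 tilt 0.26 gap 0.0698 q [-0.65  0.66  1.7  -0.    0.78 -2.13] F [0.3 0.8 0.4]
world d [-0.0017  0.0008 -0.0033] | shift now-frame [0.0067 0.0037 0.0013] | shift target-frame [0.0067 0.0036 0.0013] | turn [-0.0015 -0.0034  0.0046]
```

```bash
python3 -m jog '0.006 0.004 0.001 0 -0.003 0.005; 0 0 0 0 0 0; 0 0 0 0 0 0; 0 0 0 0 0 0; 0 0 0 0 0 0; 0 0 0 0 0 0; 0 0 0 0 0 0; 0 0 0 0 0 0; 0 0 0 0 0 0; 0 0 0 0 0 0' 0 110;python3 - <<'E'
from h import *
rel([.5095,-.375,.057],84.5)
E
```

```text
t: 6.23
ee_pos: [0.509, -0.375, 0.057]
ee_rot: [1.341, 1.57, 2.814]
force: [0.1, -0.0, 0.4]
finger_gap: 0.021
t 6.23 p [ 0.509 -0.375  0.057] jaw 84.42 tilt 0.05 gap 0.021 q [-0.65  0.66  1.7  -0.    0.78 -2.13] F [ 0.1 -0.   0.4]
world d [ 0.0005 -0.      0.    ] | shift now-frame [-0.     -0.001   0.0001] | shift target-frame [-0.     -0.001   0.0001] | turn [-0.0019  0.0003 -0.0011]
```

```bash
python3 -m jog '-0.015 0 0 0 0 0; -0.03 0 0 0 0 0; -0.035 0 0 0 0 0; -0.035 0 0 0 0 0; -0.035 0 0 0 0 0; -0.035 0 0 0 0 0; -0.035 0 0 0 0 0; -0.035 0 0 0 0 0; -0.02 0 0 0 0 0; 0 0 0 0 0 0';python3 - <<'E'
from h import *
c=np.array([.5038,.138]); ey=np.array([np.cos(np.radians(77)),np.sin(np.radians(77))]); p=c-.175*ey
rel([*p,.18],77)
s=cams.snapshot("scene"); crop(s,"s3.png",120,100,260,260,4)
E
```

```text
t: 7.07
ee_pos: [0.5055, -0.3725, 0.1986]
ee_rot: [1.089, 1.558, 2.563]
force: [0.3, -0.1, -2.3]
finger_gap: 0.0209
t 7.07 p [ 0.5055 -0.3725  0.1986] jaw 84.45 tilt 0.71 gap 0.0209 q [-0.65  0.47  1.64 -0.    1.05 -2.13] F [ 0.3 -0.1 -2.3]
world d [-0.0411  0.3399 -0.0186] | shift now-frame [0.0426 0.147  0.6685] | shift target-frame [0.0371 0.233  0.644 ] | turn [ 0.1657  0.0064 -0.0144]
```

View pics/s3.png

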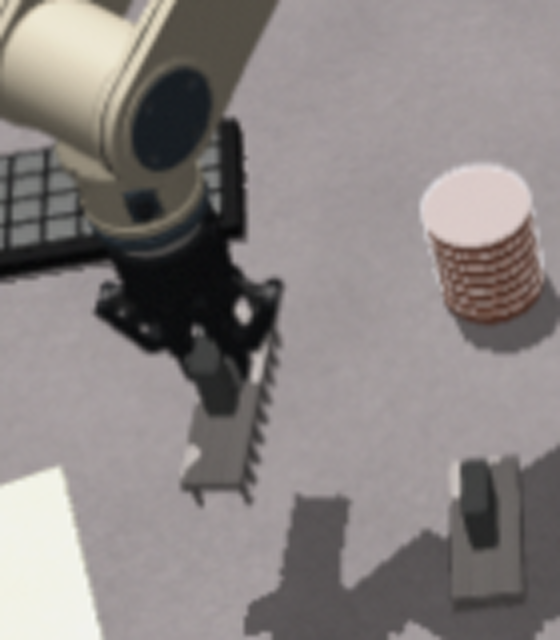

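Rake lifted (force −2.3 N), held level, tines visible at scene (180,222). Next I'll carry it to the tray's −y end.

```bash
python3 -m jog '0 0.005 0.02 0.083 0.003 -0.007; 0 0.018 0.06 0.083 0.003 -0.007; 0 0.025 0.07 0 0 0; 0 0.025 0.07 0 0 0; 0 0.025 0.07 0 0 0; 0 0.025 0.07 0 0 0; 0 0.025 0.07 0 0 0; 0 0.025 0.07 0 0 0; 0 0.025 0.07 0 0 0; 0 0.02 0.05 0 0 0';python3 - <<'E'
from h import *
c=np.array([.5038,.138]); ey=np.array([np.cos(np.radians(77)),np.sin(np.radians(77))]); p=c-.175*ey
rel([*p,.15],77)
E
```

```text
t: 7.95
ee_pos: [0.4594, -0.0371, 0.1867]
ee_rot: [1.585, 1.557, 2.912]
force: [0.9, -0.7, -3.7]
finger_gap: 0.0208
t 7.95 p [ 0.4594 -0.0371  0.1867] jaw 76.0 tilt 0.81 gap 0.0208 q [-0.11  0.25  2.01  0.    0.89 -1.44] F [ 0.9 -0.7 -3.7]
world d [ 0.0051  0.0046 -0.0367] | shift now-frame [ 0.0733 -0.0086  0.0113] | shift target-frame [ 0.0734 -0.0078  0.0112] | turn [-0.0223 -0.0001 -0.018 ]
```

```bash
python3 -m jog '0.02 -0.004 0.006 -0.022 0 -0.018; 0.03 -0.004 0.005 0 0 0; 0.03 0 0 0 0 0; 0.03 0 0 0 0 0; 0.03 0 0 0 0 0; 0.02 0 0 0 0 0; 0.01 0 0 0 0 0; 0.01 0 0 0 0 0; 0 0 0 0 0 0; 0 0 0 0 0 0';python3 - <<'E'
from h import *
c=np.array([.5038,.138]); ey=np.array([np.cos(np.radians(77)),np.sin(np.radians(77))]); p=c-.175*ey
rel([*p,.0825],77)
E
```

```text
t: 8.78
ee_pos: [0.4557, -0.0242, 0.0856]
ee_rot: [1.637, 1.557, 2.992]
force: [0.9, -0.3, -2.5]
finger_gap: 0.021
t 8.78 p [ 0.4557 -0.0242  0.0856] jaw 77.63 tilt 0.8 gap 0.021 q [-0.08  0.43  2.08  0.    0.65 -1.44] F [ 0.9 -0.3 -2.5]
world d [ 0.0087 -0.0083 -0.0031] | shift now-frame [ 0.006  -0.0207 -0.0125] | shift target-frame [ 0.0063 -0.0207 -0.0123] | turn [ 0.014  -0.0013 -0.0177]
```

```bash
python3 -m jog '0.003 -0.01 0 0.014 -0.001 -0.018; 0.002 -0.01 0 0 0 0; 0.001 0 0 0 0 0; 0 0 0 0 0 0; 0 0 0 0 0 0; 0 0 0 0 0 0; 0 0 0 0 0 0; 0 0 0 0 0 0; 0 0 0 0 0 0; 0 0 0 0 0 0';cat > tr.py <<'E'
from h import *
C=np.array([.5038,.138]); a=np.radians(77); ey=np.array([np.cos(a),np.sin(a)]); ex=np.array([ey[1],-ey[0]])
def st(ytarget,z=.0815):
    p=np.asarray(read_state()["ee_pos"])
    print("tray x,y mm",(1e3*(p[:2]-C)@ex).round(1),(1e3*(p[:2]-C)@ey).round(1),"tips above ridge mm",round((p[2]-.057-.021)*1e3,1))
    rel([*(C+ytarget*ey),z],77)
E
python3 -c "
from tr import *
st(-.16)"
```

```text
t: 9.62
ee_pos: [0.4687, -0.0271, 0.0849]
ee_rot: [-1.476, 1.563, -0.134]
force: [0.3, 0.2, -3.2]
finger_gap: 0.0212
tray x,y mm 2.9 -168.7 tips above ridge mm 6.9
t 9.62 p [ 0.4687 -0.0271  0.0849] jaw 76.9 tilt 0.42 gap 0.0212 q [-0.08  0.44  2.06 -0.    0.63 -1.42] F [ 0.3  0.2 -3.2]
world d [-0.0009  0.0092 -0.0034] | shift now-frame [0.0067 0.0059 0.0174] | shift target-frame [0.0067 0.0059 0.0174] | turn [-0.0022  0.0009  0.0093]
```

```bash
python3 -m jog '0.003 0.002 0.004 -0.002 0.001 0.009; 0.002 0.002 0.006 0 0 0; 0.001 0.001 0.006 0 0 0; 0 0 0.006 0 0 0; 0 0 0.006 0 0 0; 0 0 0.006 0 0 0; 0 0 0.006 0 0 0; 0 0 0.006 0 0 0; 0 0 0.006 0 0 0; 0 0 0.006 0 0 0'; python3 -c "
from tr import *
st(-.0)"
```

```text
t: 10.45
ee_pos: [0.4729, 0.0048, 0.0813]
ee_rot: [1.792, 1.57, 3.136]
force: [0.3, 0.1, -3.5]
finger_gap: 0.0209
tray x,y mm -0.1 -136.7 tips above ridge mm 3.3
t 10.45 p [0.4729 0.0048 0.0813] jaw 77.0 tilt 0.06 gap 0.0209 q [-0.01  0.45  2.05 -0.    0.64 -1.36] F [ 0.3  0.1 -3.5]
world d [0.0309 0.1332 0.0002] | shift now-frame [-4.000e-04 -2.000e-04  2.734e-01] | shift target-frame [-3.000e-04 -2.000e-04  2.734e-01] | turn [-0.0001 -0.0003 -0.0013]
```

```bash
python3 -m jog '0 0 0.006 0 0 0; 0 0 0.006 0 0 0; 0 0 0.006 0 0 0; 0 0 0.006 0 0 0; 0 0 0.006 0 0 0; 0 0 0.006 0 0 0; 0 0 0.006 0 0 0; 0 0 0.006 0 0 0; 0 0 0.006 0 0 0; 0 0 0.006 0 0 0'; python3 -c "
from tr import *
st(-.0)
s=cams.snapshot('scene'); crop(s,'s4.png',280,160,410,260,5)
t=cams.snapshot('top'); crop(t,'t4.png',235,125,365,235,5)"
```

```text
t: 11.28
ee_pos: [0.4803, 0.0373, 0.0813]
ee_rot: [1.847, 1.57, -3.092]
force: [-0.3, 0.4, -3.2]
finger_gap: 0.0207
tray x,y mm -0.2 -103.4 tips above ridge mm 3.3
t 11.28 p [0.4803 0.0373 0.0813] jaw 77.01 tilt 0.07 gap 0.0207 q [ 0.05  0.46  2.03  0.    0.65 -1.29] F [-0.3  0.4 -3.2]
world d [0.0235 0.1007 0.0002] | shift now-frame [-0.0004 -0.0005  0.2068] | shift target-frame [-0.0003 -0.0005  0.2068] | turn [ 0.0001 -0.0004 -0.0015]
```

View pics/s4.png

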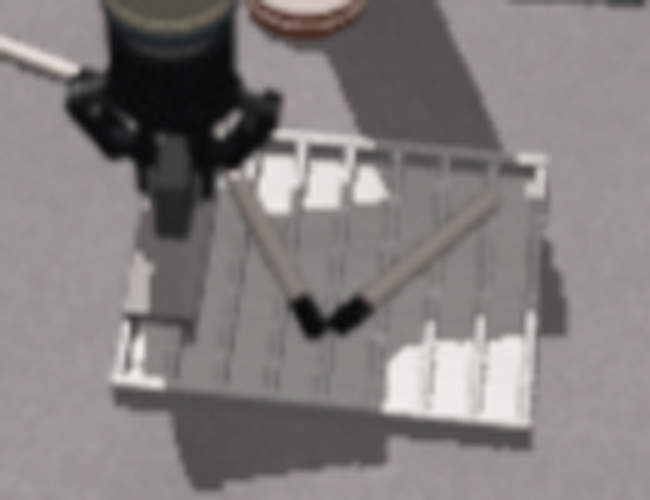

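View pics/t4.png

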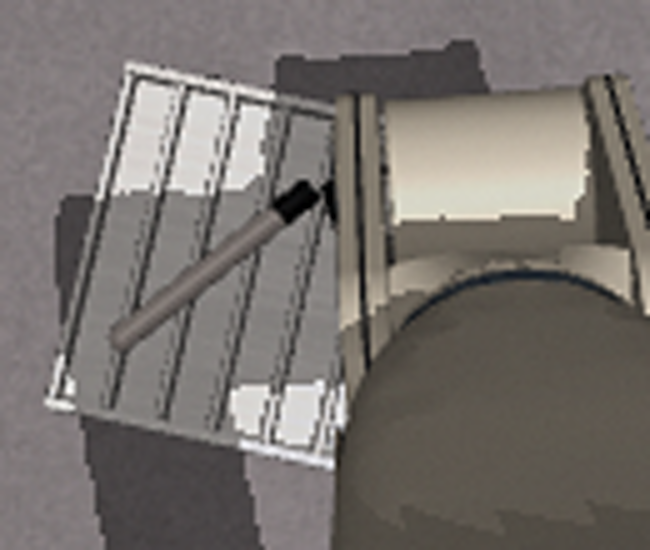

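The scene view shows the rake's head over the first grooves (crop x 130–205). The near tube's tail is just ahead of the tines, at crop (232,175), and both tubes are still askew. Combing on.

```bash
python3 -m jog '0 0 0.006 0 0 0; 0 0 0.006 0 0 0; 0 0 0.006 0 0 0; 0 0 0.006 0 0 0; 0 0 0.006 0 0 0; 0 0 0.006 0 0 0; 0 0 0.006 0 0 0; 0 0 0.006 0 0 0; 0 0 0.006 0 0 0; 0 0 0.006 0 0 0'; python3 -c "
from tr import *
st(-.0)
s=cams.snapshot('scene'); crop(s,'s5.png',280,160,410,260,5)"
```

```text
t: 12.22
ee_pos: [0.4877, 0.0693, 0.0813]
ee_rot: [1.825, 1.57, -3.114]
force: [0.1, 0.1, -2.2]
finger_gap: 0.0212
tray x,y mm -0.2 -70.5 tips above ridge mm 3.3
t 12.22 p [0.4877 0.0693 0.0813] jaw 77.0 tilt 0.06 gap 0.0212 q [ 0.12  0.47  2.01  0.    0.66 -1.23] F [ 0.1  0.1 -2.2]
world d [0.0161 0.0687 0.0002] | shift now-frame [-0.0004 -0.0004  0.1411] | shift target-frame [-0.0004 -0.0004  0.1411] | turn [-0.     -0.0004 -0.0014]
```

View pics/s5.png

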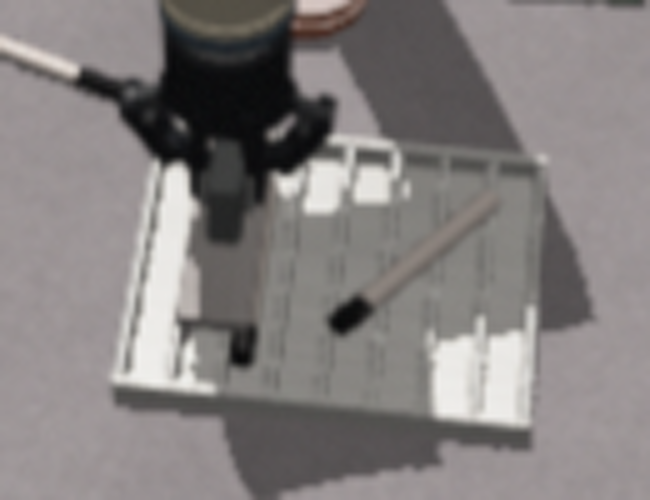

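The first tube is now parallel. Its cap shows at crop (240,345), just past the head's end near the y=−48 groove. Continuing.

```bash
python3 -m jog '0 0 0.006 0 0 0; 0 0 0.006 0 0 0; 0 0 0.006 0 0 0; 0 0 0.006 0 0 0; 0 0 0.006 0 0 0; 0 0 0.006 0 0 0; 0 0 0.006 0 0 0; 0 0 0.006 0 0 0; 0 0 0.006 0 0 0; 0 0 0.006 0 0 0'; python3 -c "
from tr import *
st(-.0)
s=cams.snapshot('scene'); crop(s,'s6.png',280,160,410,260,5)"
```

```text
t: 13.1
ee_pos: [0.4952, 0.1018, 0.0813]
ee_rot: [1.756, 1.57, 3.099]
force: [-0.2, 0.6, -2.7]
finger_gap: 0.0208
tray x,y mm -0.2 -37.2 tips above ridge mm 3.3
t 13.1 p [0.4952 0.1018 0.0813] jaw 76.99 tilt 0.06 gap 0.0208 q [ 0.18  0.49  1.98  0.    0.67 -1.16] F [-0.2  0.6 -2.7]
world d [0.0086 0.0362 0.0002] | shift now-frame [-0.0005 -0.0004  0.0744] | shift target-frame [-0.0005 -0.0004  0.0744] | turn [-0.0002 -0.0003 -0.0014]
```

View pics/s6.png

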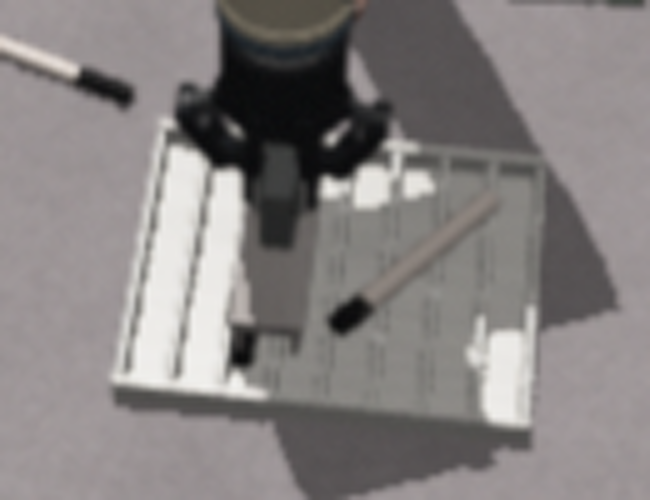

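Tube A stays put at crop (240,345) while the rake passes over it. Continuing toward tube B.

```bash
python3 -m jog '0 0 0.006 0 0 0; 0 0 0.006 0 0 0; 0 0 0.006 0 0 0; 0 0 0.006 0 0 0; 0 0 0.006 0 0 0; 0 0 0.006 0 0 0; 0 0 0.006 0 0 0; 0 0 0.006 0 0 0; 0 0 0.006 0 0 0; 0 0 0.006 0 0 0'; python3 -m jog '0 0 0.006 0 0 0; 0 0 0.006 0 0 0; 0 0 0.006 0 0 0; 0 0 0.006 0 0 0; 0 0 0.006 0 0 0; 0 0 0.006 0 0 0; 0 0 0.006 0 0 0; 0 0 0.006 0 0 0; 0 0 0.006 0 0 0; 0 0 0.006 0 0 0'; python3 -c "
from tr import *
st(.06)
s=cams.snapshot('scene'); crop(s,'s7.png',280,160,410,260,5)"
```

```text
t: 13.98
ee_pos: [0.5028, 0.1343, 0.0812]
ee_rot: [1.685, 1.57, 3.029]
force: [1.3, 0.3, -2.9]
finger_gap: 0.0209
t: 14.82
ee_pos: [0.5101, 0.1668, 0.0811]
ee_rot: [1.741, 1.569, 3.085]
force: [0.1, -0.1, -2.3]
finger_gap: 0.0205
tray x,y mm -0.4 29.5 tips above ridge mm 3.1
t 14.82 p [0.5101 0.1668 0.0811] jaw 76.99 tilt 0.08 gap 0.0205 q [ 0.29  0.52  1.91  0.    0.71 -1.05] F [ 0.1 -0.1 -2.3]
world d [0.0072 0.0297 0.0004] | shift now-frame [-0.0007 -0.0007  0.0611] | shift target-frame [-0.0007 -0.0007  0.0611] | turn [-0.0001 -0.0003 -0.0016]
```

View pics/s7.png

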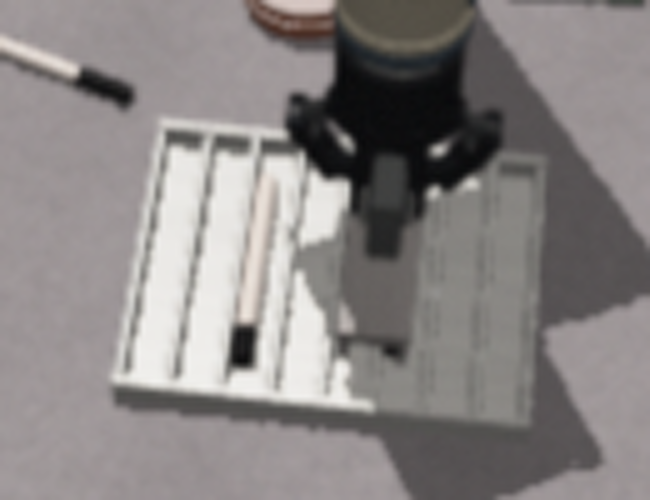

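Tube A lies along its groove, from crop (268,180) to (242,360). Tube B is under the head, with its cap just visible at (395,352). Continuing.

```bash
python3 -m jog '-0.0005 0 0.006 0 0 0; 0 0 0.006 0 0 0; 0 0 0.006 0 0 0; 0 0 0.006 0 0 0; 0 0 0.006 0 0 0; 0 0 0.006 0 0 0; 0 0 0.006 0 0 0; 0 0 0.006 0 0 0; 0 0 0.006 0 0 0; 0 0 0.006 0 0 0'; python3 -c "
from tr import *
st(.06)
s=cams.snapshot('scene'); crop(s,'s8.png',280,160,410,260,5)"
```

```text
t: 15.7
ee_pos: [0.5176, 0.1993, 0.0814]
ee_rot: [1.678, 1.569, 3.021]
force: [-0.5, -0.1, -3.2]
finger_gap: 0.0203
tray x,y mm -0.4 62.8 tips above ridge mm 3.4
t 15.7 p [0.5176 0.1993 0.0814] jaw 76.99 tilt 0.07 gap 0.0203 q [ 0.35  0.54  1.87  0.    0.73 -1.  ] F [-0.5 -0.1 -3.2]
world d [-0.0003 -0.0028  0.0001] | shift now-frame [-0.0003 -0.0007 -0.0056] | shift target-frame [-0.0003 -0.0007 -0.0056] | turn [-0.0003 -0.0002 -0.0017]
```

View pics/s8.png

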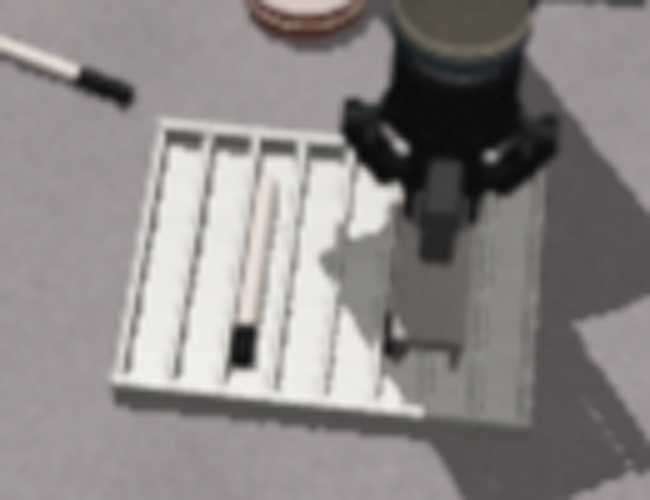

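Tube B's cap stays at crop (395,347) while the rake moves on, so it has dropped in too. One more stroke, then raise the rake and look.

```bash
python3 -m jog '0 0 0.006 0 0 0; 0 0 0.006 0 0 0; 0 0 0.006 0 0 0; 0 0 0.006 0 0 0; 0 0 0.006 0 0 0; 0 0 0.006 0 0 0; 0 0 0.006 0 0 0; 0 0 0.006 0 0 0; 0 0 0.006 0 0 0; 0 0 0.006 0 0 0';  python3 -m jog '-0.01 0 0.006 0 0 0; -0.02 0 0.006 0 0 0; -0.03 0 0 0 0 0; -0.03 0 0 0 0 0; -0.03 0 0 0 0 0; -0.03 0 0 0 0 0; -0.03 0 0 0 0 0; -0.03 0 0 0 0 0; -0.02 0 0 0 0 0; 0 0 0 0 0 0'; python3 -c "
from tr import *
st(.06)
s=cams.snapshot('scene'); crop(s,'s9.png',280,160,410,260,5)
t=cams.snapshot('top'); crop(t,'t9.png',235,125,365,235,5)"
```

```text
t: 16.58
ee_pos: [0.525, 0.2318, 0.0812]
ee_rot: [1.649, 1.569, 2.993]
force: [-0.4, 0.6, -3.2]
finger_gap: 0.0208
t: 17.42
ee_pos: [0.5267, 0.2403, 0.2077]
ee_rot: [0.315, 1.57, 1.66]
force: [-0.9, 0.2, -3.6]
finger_gap: 0.0204
tray x,y mm -0.7 104.8 tips above ridge mm 129.7
t 17.42 p [0.5267 0.2403 0.2077] jaw 77.04 tilt 0.05 gap 0.0204 q [ 0.41  0.38  1.75  0.    1.   -0.94] F [-0.9  0.2 -3.6]
world d [-0.0094 -0.0438 -0.1262] | shift now-frame [ 0.2524 -0.0013 -0.0898] | shift target-frame [ 0.2524 -0.0013 -0.0896] | turn [ 0.0008  0.0011 -0.0004]
```

View pics/s9.png

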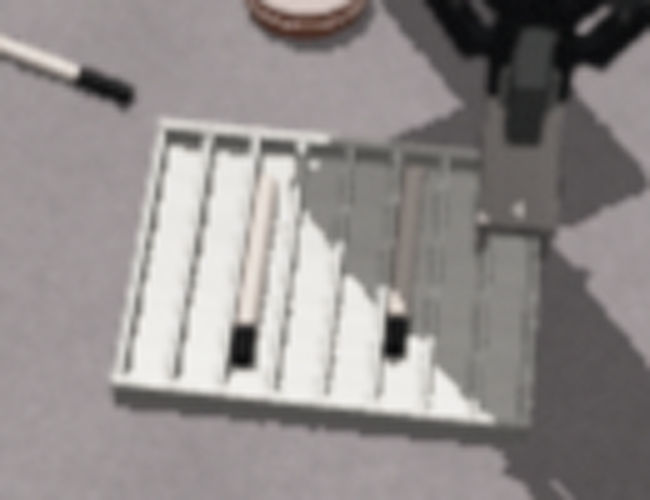

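View pics/t9.png

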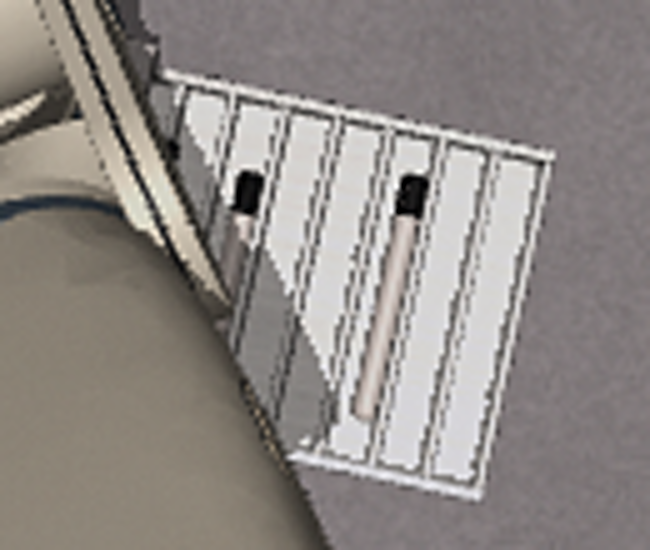

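Both tubes lie along grooves: A from top crop (412,180) to (362,415), and B with its cap at (248,190) between ridges. I'll take the rake back to the clear spot it came from.

```bash
python3 -m jog '0 -0.008 -0.04 0 0 0; 0 -0.016 -0.075 0 0 0; 0 -0.016 -0.075 0 0 0; 0 -0.016 -0.075 0 0 0; 0 -0.016 -0.075 0 0 0; 0 -0.016 -0.075 0 0 0; 0 -0.016 -0.075 0 0 0; 0 -0.016 -0.075 0 0 0; 0 -0.016 -0.075 0 0 0; 0 -0.016 -0.075 0 0 0';python3 -c "
from tr import *
rel([.51,-.375,.2],80)"
```

```text
t: 18.35
ee_pos: [0.5139, -0.1328, 0.1948]
ee_rot: [1.66, 1.552, 3.017]
force: [1.4, 0.2, -2.8]
finger_gap: 0.0204
t 18.35 p [ 0.5139 -0.1328  0.1948] jaw 77.76 tilt 1.05 gap 0.0204 q [-0.27  0.34  1.86 -0.    0.96 -1.63] F [ 1.4  0.2 -2.8]
world d [-0.0039 -0.2422  0.0052] | shift now-frame [-0.0114 -0.0949 -0.4751] | shift target-frame [-0.0105 -0.0764 -0.4784] | turn [-0.0499 -0.0016 -0.0233]
```

```bash
python3 -m jog '-0.005 -0.011 -0.075 -0.05 -0.002 -0.023; -0.005 -0.011 -0.075 0 0 0; 0 -0.011 -0.075 0 0 0; 0 -0.011 -0.075 0 0 0; 0 -0.011 -0.075 0 0 0; 0 -0.011 -0.06 0 0 0; 0 -0.01 -0.03 0 0 0; 0 0 0 0 0 0; 0 0 0 0 0 0; 0 0 0 0 0 0';python3 -c "
from tr import *
rel([.51,-.375,.09],80)"
```

```text
t: 19.18
ee_pos: [0.4989, -0.3853, 0.1855]
ee_rot: [1.23, 1.552, 2.618]
force: [0.4, 0.3, -2.5]
finger_gap: 0.0211
t 19.18 p [ 0.4989 -0.3853  0.1855] jaw 79.54 tilt 1.09 gap 0.0211 q [-0.68  0.49  1.64 -0.    1.03 -2.06] F [ 0.4  0.3 -2.5]
world d [ 0.0111  0.0103 -0.0955] | shift now-frame [ 0.1908 -0.0214  0.023 ] | shift target-frame [ 0.191  -0.0182  0.0241] | turn [-0.0101  0.0082 -0.0228]
```

```bash
python3 -m jog '0.02 -0.01 0.01 -0.01 0.008 -0.023; 0.03 -0.01 0.01 0 0 0; 0.03 0 0 0 0 0; 0.03 0 0 0 0 0; 0.03 0 0 0 0 0; 0.02 0 0 0 0 0; 0.01 0 0 0 0 0; 0.005 0 0 0 0 0; 0 0 0 0 0 0; 0 0 0 0 0 0';python3 -c "
from tr import *
rel([.51,-.375,.0575],80)"
```

```text
t: 20.02
ee_pos: [0.5106, -0.3634, 0.0928]
ee_rot: [0.83, 1.563, 2.237]
force: [0.3, -0.3, -3.2]
finger_gap: 0.0204
t 20.02 p [ 0.5106 -0.3634  0.0928] jaw 80.64 tilt 0.42 gap 0.0204 q [-0.64  0.6   1.7   0.    0.85 -2.05] F [ 0.3 -0.3 -3.2]
world d [-0.0006 -0.0116 -0.0353] | shift now-frame [ 0.0704 -0.0029 -0.0235] | shift target-frame [ 0.0705 -0.0028 -0.0232] | turn [ 0.0143  0.0063 -0.007 ]
```

```bash
python3 -m jog '0.008 0 0 0.01 0.006 -0.007; 0.01 0 0 0 0 0; 0.01 0 0 0 0 0; 0.01 0 0 0 0 0; 0.01 0 0 0 0 0; 0.008 0 0 0 0 0; 0.005 0 0 0 0 0; 0 0 0 0 0 0; 0 0 0 0 0 0; 0 0 0 0 0 0';python3 -c "
from tr import *
rel([.51,-.365,.057],80)"
```

```text
t: 20.85
ee_pos: [0.5118, -0.3648, 0.0612]
ee_rot: [-2.028, 1.566, -0.63]
force: [0.6, 0.9, -2.7]
finger_gap: 0.0211
t 20.85 p [ 0.5118 -0.3648  0.0612] jaw 80.09 tilt 0.27 gap 0.0211 q [-0.64  0.65  1.71  0.    0.78 -2.04] F [ 0.6  0.9 -2.7]
world d [-0.0018 -0.0002 -0.0042] | shift now-frame [ 0.0085  0.0036 -0.0009] | shift target-frame [ 0.0085  0.0035 -0.001 ] | turn [ 0.0021 -0.0026  0.0054]
```

```bash
python3 -m jog '0.003 0 0 0.002 -0.003 0.005; 0.003 0 0 0 0 0; 0.002 0 0 0 0 0; 0.001 0 0 0 0 0; 0 0 0 0 0 0; 0 0 0 0 0 0; 0 0 0 0 0 0; 0 0 0 0 0 0; 0 0 0 0 0 0; 0 0 0 0 0 0';python3 -c "
from tr import *
rel([.51,-.365,.057],80)"
```

```text
t: 21.68
ee_pos: [0.5124, -0.3653, 0.0573]
ee_rot: [-1.737, 1.569, -0.341]
force: [0.3, -0.7, -3.4]
finger_gap: 0.0207
t 21.68 p [ 0.5124 -0.3653  0.0573] jaw 80.0 tilt 0.08 gap 0.0207 q [-0.64  0.66  1.71  0.    0.78 -2.04] F [ 0.3 -0.7 -3.4]
world d [-0.0024  0.0003 -0.0003] | shift now-frame [ 0.0007  0.0049 -0.0003] | shift target-frame [ 0.0007  0.0049 -0.0003] | turn [-0.0001 -0.0003  0.0019]
```

```bash
python3 -m jog '0.001 0 0 0 0 0.002; 0.001 0 0 0 0 0; 0.001 0 0 0 0 0; 0 0 0 0 0 0; 0 0 0 0 0 0; 0 0 0 0 0 0; 0 0 0 0 0 0; 0 0 0 0 0 0; 0 0 0 0 0 0; 0 0 0 0 0 0';python3 -c "
from tr import *
rel([.51,-.365,.057],80)"
```

```text
t: 22.52
ee_pos: [0.5127, -0.3654, 0.057]
ee_rot: [-2.584, 1.57, -1.188]
force: [-0.4, 0.3, 1.1]
finger_gap: 0.0208
t 22.52 p [ 0.5127 -0.3654  0.057 ] jaw 79.99 tilt 0.03 gap 0.0208 q [-0.64  0.66  1.71 -0.    0.78 -2.03] F [-0.4  0.3  1.1]
world d [-0.0027  0.0004 -0.    ] | shift now-frame [ 0.      0.0054 -0.0001] | shift target-frame [ 0.      0.0054 -0.0001] | turn [-0.0002 -0.0006  0.0004]
```

The force went from −3.4 to +1.1 N, so the bench now bears the rake. Releasing, then going up.

```bash
python3 -m jog '0 0 0 0 0 0; 0 0 0 0 0 0; 0 0 0 0 0 0; 0 0 0 0 0 0; 0 0 0 0 0 0; 0 0 0 0 0 0; 0 0 0 0 0 0; 0 0 0 0 0 0; 0 0 0 0 0 0; 0 0 0 0 0 0' 70; python3 -m jog '-0.01 0 0 0 0 0; -0.03 0 0 0 0 0; -0.03 0 0 0 0 0; -0.03 0 0 0 0 0; -0.03 0 0 0 0 0; -0.03 0 0 0 0 0; -0.03 0 0 0 0 0; -0.03 0 0 0 0 0; -0.02 0 0 0 0 0; 0 0 0 0 0 0'; python3 - <<'E'
from tr import *
rel(None,80)
s=cams.snapshot('scene'); crop(s,'s10.png',140,130,410,270,3)
t=cams.snapshot('top'); crop(t,'t10.png',235,120,505,240,3)
im=t["color"]; x0,y0=235,125
E
```

```text
t: 23.35
ee_pos: [0.5139, -0.3664, 0.0575]
ee_rot: [-2.115, 1.567, -0.719]
force: [-0.1, 0.1, -0.3]
finger_gap: 0.0702
t: 24.18
ee_pos: [0.5127, -0.3654, 0.1846]
ee_rot: [-2.247, 1.569, -0.85]
force: [0.8, 0.6, 0.9]
finger_gap: 0.0702
t 24.18 p [ 0.5127 -0.3654  0.1846] jaw 79.99 tilt 0.09 gap 0.0702 q [-0.64  0.48  1.65 -0.    1.   -2.03] F [0.8 0.6 0.9]
```

View pics/s10.png

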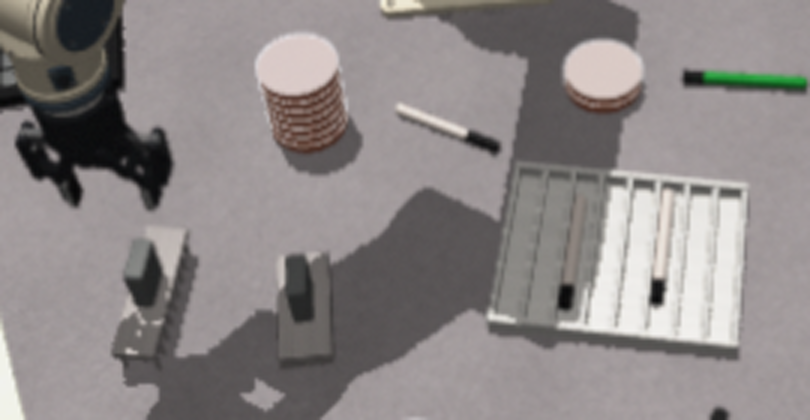

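View pics/t10.png

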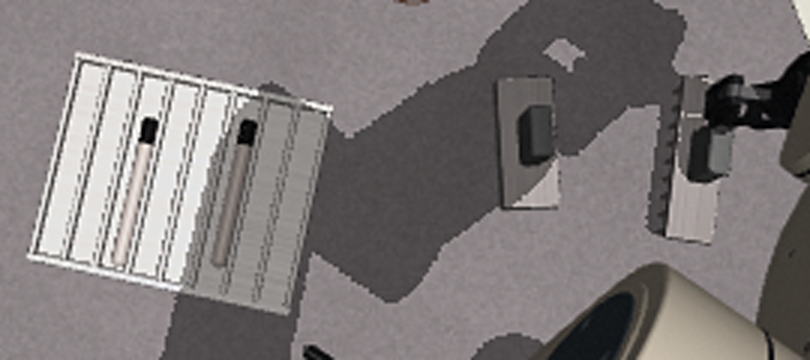

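The rake stands on its tines at scene crop (150,290), free of the gripper, and both tubes lie in grooves. A last numeric check using both views:

```bash
python3 - <<'E'
from tr import *
t=cams.snapshot('top'); s=cams.snapshot('scene')
def c(x0,y0,k,pts): return np.array(pts)/k+[x0,y0]-0.5+0.5/k
T=c(235,120,3,[(149,119),(120,266),(247,122),(218,266)])   # B cap,tail ; A cap,tail
S=c(140,130,3,[(656,303),(669,188),(566,306),(579,193)])
for z in(.012,.029):
    a=ray(t,T,z);b=ray(s,S,z)
    f=lambda P:np.c_[(P[:,:2]-C)@ex,(P[:,:2]-C)@ey]*1e3
    A,B=f(a),f(b); print("z",z,"top",A.round(0).tolist(),"scene",B.round(0).tolist())
    for i in(0,2):
        v=A[i]-A[i+1]; print("centre",((A[i]+A[i+1])/2).round(1),((B[i]+B[i+1])/2).round(1),"len",np.hypot(*v).round(0),"angle",np.degrees(np.arctan(v[1]/v[0])).round(1))
H=ray(s,c(140,130,3,[(140,237),(158,240),(145,279),(126,275)]),.1); print("rake handle top centre",H.mean(0).round(3))
E
```

```text
z 0.012 top [[57.0, 45.0], [-93.0, 41.0], [74.0, -52.0], [-73.0, -53.0]] scene [[58.0, 42.0], [-96.0, 45.0], [73.0, -52.0], [-78.0, -55.0]]
centre [-17.8  42.8] [-19.   43.5] len 149.0 angle 1.4
centre [  0.5 -52.5] [ -2.3 -53.5] len 147.0 angle 0.6
z 0.029 top [[54.0, 42.0], [-94.0, 39.0], [71.0, -53.0], [-74.0, -54.0]] scene [[69.0, 42.0], [-83.0, 45.0], [84.0, -51.0], [-65.0, -54.0]]
centre [-19.9  40.6] [-7.  43.4] len 147.0 angle 1.4
centre [ -1.8 -53.4] [  9.6 -52.3] len 145.0 angle 0.6
rake handle top centre [ 0.514 -0.36   0.1  ]
```

Both views agree at z=12 mm and differ by about 12 mm at 29 mm, so both tubes are down. They are within 1.5° of the grooves and |x| ≤ 20 mm. Handing in.

```bash
python3 -c "
from station import workorder
print(workorder.sign_off())"
```

```text
the job is handed in; nothing more can be done
None
```

The job is handed in: both tubes lie in grooves of the tray, and the rake stands free on the bench near where it started. No verdict is reported on hand-in. I lifted the rake and combed the tray once in its +y direction, at about 40 mm/s with the tines about 3.3 mm above the ridges. I then set it down at about (0.513, −0.365) and let go at 23 s, well inside the 62 s allowed.

- **Tubes:** the two camera views agree on each tube's position to 3 mm when I assume a height of 12 mm, and disagree by about 12 mm at 29 mm, so both are down. They lie in the grooves at about y = −48 and +48 mm, within 1.5° of the groove direction, with centres at x of about 0 and −18 mm.
- **Rake:** it looks upright in the picture. The handle top measured (0.514, −0.360), within about 5 mm of where I released it, and it is about 0.36 m from the tray.
- **Small disagreement:** the tubes' measured y positions (43 and −53 mm) are about 5 mm off the groove centres. That fits the 5 mm play each side of a tube in its groove plus the camera error, so I let it stand.

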